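Hold the blue specimen slide flush on the tilted microscope stage

TASK

Take the specimen slide with the blue grip out of the tray and push its toe (the bare end away from the grip) under the clip at the low edge of the tilted stage until it meets the stop. Then lean it back until its whole underside lies flush on the sloping face, and keep hold of its grip, pressing it lightly but definitely against the face: finish while still holding it there. Do not press hard, do not change the stage's tilt, and leave the other things on the bench where they are.

Things in the scene. Friction and masses are not known exactly. Their poses are not given: they have to be found in the camera images.
- slide: BLUE-grip specimen slide: aluminium plate 100 x 40 x 5 mm (x, y, z), about 110 g, flat in the tray, grip up, toe roughly towards the robot. Origin: centre of its underside; z up. Toe = bare -x end (x = -50 mm), beside a round brass-coloured specimen let in flush at x = -20 mm. Grip: blue rib on top, x = 7 to 37 mm (centre 22), 12 mm thick along y (y = 0 in its middle), z = 5 to 35 mm
- slide_toe (a point): middle of the lower edge of the blue slide's toe end (slide x = -50 mm, y = 0, z = 0), axes as the slide's
- stage_face (a point): centre of the stage's sloping black face, 120 x 76 mm. z: outward normal; x: up the slope, roughly away from the robot; y: level. It slopes 11 to 32 degrees, low edge towards the robot, locked by friction at a different angle each time, 18 mm above its trunnion. Readings of the angle are noisy: confirm by touch. Face and clip are rigid
- stage_toe (a point): middle of the stop inside the steel toe clip, on the face, 50 mm down the slope (-x) from stage_face, same axes. The clip is a pocket open up the slope: 10 mm deep (stop at x = 0, mouth at x = 10 mm), 8 mm clear height above the face, 50 mm clear across (y = -25 to 25), lip 3 mm thick. With the slide home, slide_toe is on this point and the slide's axes lie along these
- stage_base: the tilting stage: fixed steel base 130 x 110 x 10 mm with two grey cheeks (up to 65 mm high, below the face) carrying the black stage plate, and a black lock knob on its right (-y) side. Origin: centre of the base's underside; x lies under the slope's x, z up; trunnion 50 mm above the origin
- tray: fixed shallow steel tray 196 x 312 x 18 mm (x, y, z), walls 3 mm, floor 3 mm thick; origin at the centre of its underside
- red_slide: bystander: a slide of the same shape with a RED grip, lying in the tray; origin as for the blue slide
- vee_block: bystander: dark steel vee block 40 x 30 x 24 mm in the tray, origin at the centre of its underside
- steel_ring: bystander: steel ring, 38 mm across, 8 mm high, in the tray, origin at the centre of its underside
- oil_stone: bystander: grey oil stone 30 x 110 x 16 mm on the bench, origin at the centre of its underside
- wood_block: bystander: wooden block 80 x 80 x 16 mm on the bench, origin at the centre of its underside
- hole_block: bystander: steel block with holes 75 x 50 x 25 mm on the bench, origin at the centre of its underside
- jar: bystander: amber jar with a white cap, 52 mm across, 60 mm high, origin at the centre of its underside
There are look-alikes about, which are no part of the job. What is meant by the stage_base is not red, and is the smaller of those in its own colour.

How it is judged:
By the outcome, as a careful person would: the job done as asked, in the order asked, and still so for the second after the job is handed in, while the arm keeps its last pose, push and grip.
It also fails if it takes over 45 s, if anything falls off the work surface, if the arm or the gripper's body presses on something with over 40 N, if the wrist force passes 120 N, or if a joint passes its speed limit or range.

ROBOT

A 6-joint arm with a two-finger parallel gripper is mounted at the origin on the work surface. World frame = base frame: x ahead of the robot, y to its left, z up, the work surface at z = 0. Lengths are in mm, angles in rad, forces in N, time in s.
With the tool pointing down it reaches from about 350 to 950 mm from the base axis. Payload 17.4 kg.
Tool frame: the origin (TCP) lies at the very end of the fingers, on their centre line; the grasp point (between the pads) lies ctrl.hold_point_z behind it (ctrl.hold_point_z is the distance from the TCP to the grasp point, in mm); z points along the fingers, y is the line along which they close (so a half turn about z gives the same grasp; the last joint's range is limited). The gripper opens to 93 mm and grips with 3 to 60 N. Pads are 15 mm wide; open, the fingers measure 128 mm over their backs; the gripper's body (75 mm by 188 mm) begins 65 mm behind the grasp point.
Start: joints at [1.23, 0.116, 1.442, -0, 1.584, -0.038], TCP at [201.289, 644.294, 218.646] pointing down, gripper open.
Joint ranges: [-2.83, 2.83], [-0.83, 2.19], [0.07, 2.5], [-1.14, 4.28], [0.01, 3], [-2.97, 2.97]. Speed limits (rad/s): [1.89, 1.89, 2.22, 3.14, 3.14, 3.14].

INTERFACE

Orientations are given as a rotation vector (axis times angle).
In Python, from bench import readout, get_image, ctrl gives the robot as it stands.
- The arm moves only by the shell command python3 -m pendant 'ROWS' [FORCE]. ROWS is one flat JSON list of numbers that holds 1 to 20 rows one after another, with no inner brackets; each row has 7 numbers: dx, dy, dz in shares of 800 mm (1.0 is 800 mm), then a rotation vector rx, ry, rz in a scale on which 1.0 is 45 degrees, then the opening from 0.0 (shut) to 1.0 (fully open); each row shifts and turns the commanded pose from where the row before left it, along the tool's axes as they then stand; what a row does not reach is not made up. A row lasts 1/8 s, in which the tool goes at most 62.5 mm and 0.188 rad, less where a joint would pass 70% of its speed; a pose out of reach is approached as far as the arm can. The fingers move at their own pace and stop on an object; FORCE is the grip in N (left out, the last holds). Time passes only in rows, so rows that do not move let the fingers close. It prints the time, the measured TCP pose, the force, the opening and the grip force at its end. A shift or turn number past 1, either way, is cut back to 1. Input that does not fit is refused with a message, and nothing moves.
- readout.get_obs(): the state, without advancing time (a new reading comes with each control period).
- get_image(name): name is "scene" or "top" or "wrist"; returns a dict with "image" (400x640x3 uint8, red, green, blue), "camera_matrix" (3x3 intrinsics, pixels), "dist" ([k1, k2, p1, p2, k3] as OpenCV has them; the pictures are not rectified), "T" (4x4, takes a point from camera to world coordinates). Camera axes: x right, y down, z forward; pixel columns grow to the right and rows downward; lengths in mm; the calibration is good to about 2 mm. A picture is of the moment at which its call begins. There is no depth.
- ctrl.finish_job(): hands the job in; it is judged then, once.
The state is a dict: "t": time; "q": joint angles; "qd": joint speeds; "tau": joint torques, N m; "eef_pos": TCP position; "tcp_rot": TCP orientation; "contact_force": force on the tool from outside, world axes, zero at the start; "wrist_torque": the same for the moment, N m; "opening": opening from 0.0 (shut) to 1.0 (fully open); "grasp_force": force on a finger pad.
Only numpy, scipy, OpenCV 4.12 (cv2) and the standard library are available. Lean on these libraries where they do the work, as an engineer would, in place of code of your own. Each camera call takes 0.05 s, during which the arm holds its last target. There are 200 camera calls.

## Working session

There is one attempt and no reset: what is moved stays moved. The work goes in short steps, Python scripts to look and compute and a shell command to move; the robot and the scene stay as the last step left them, time stands still between calls to the robot, and variables do not carry over. Pictures are saved under pics/ and viewed, at most 14 in all, crops included, and the job is handed in when it is done.

```bash
ls; mkdir -p pics; python3 - <<'E'
from bench import readout,get_image,ctrl
import cv2,numpy as np
print(ctrl.hold_point_z, readout.get_obs())
np.set_printoptions(precision=2,suppress=True)
for n in("scene","top"):
    d=get_image(n); cv2.imwrite(f"pics/{n}0.png",d["image"][:,:,::-1]); np.savez(f"{n}0.npz",**d); print(n,d["camera_matrix"],d["dist"],d["T"])
E
```

```text
pics
18.8 {'t': 0.0, 'q': array([ 1.23021443e+00,  1.16481591e-01,  1.44230293e+00,  2.22477681e-05,
        1.58400146e+00, -3.77743103e-02]), 'qd': array([ 2.03367941e-03, -1.07240498e-03, -8.93697418e-05,  7.94087102e-04,
       -2.56034215e-04,  4.43954252e-06]), 'tau': array([-3.25278743e-04, -7.21248794e+01, -6.22629905e+01,  7.79317995e-02,
        2.36828439e-02, -6.42223563e-05]), 'eef_pos': array([201.19783859, 644.08655853, 217.88476278]), 'tcp_rot': array([-4.73796237e-01, -3.10540995e+00,  1.83431246e-03]), 'contact_force': array([ 0.2928414 , -0.53061779,  0.00680227]), 'wrist_torque': array([-0.04305845, -0.00286669, -0.00466899]), 'grasp_force': 0.0, 'opening': 0.9989491474509848}
scene [[519.14   0.   315.84]
 [  0.   519.14 185.58]
 [  0.     0.     1.  ]] [-0.11  0.    0.    0.    0.  ] [[  -0.43    0.65   -0.63 1605.15]
 [   0.9     0.32   -0.29  596.38]
 [   0.01   -0.69   -0.72 1288.59]
 [   0.      0.      0.      1.  ]]
top [[378.05   0.   324.66]
 [  0.   378.05 205.77]
 [  0.     0.     1.  ]] [-0.01  0.    0.    0.    0.  ] [[ -0.    -0.98   0.18 405.23]
 [ -1.     0.01   0.03  88.91]
 [ -0.03  -0.18  -0.98 974.57]
 [  0.     0.     0.     1.  ]]
```

View pics/scene0.png

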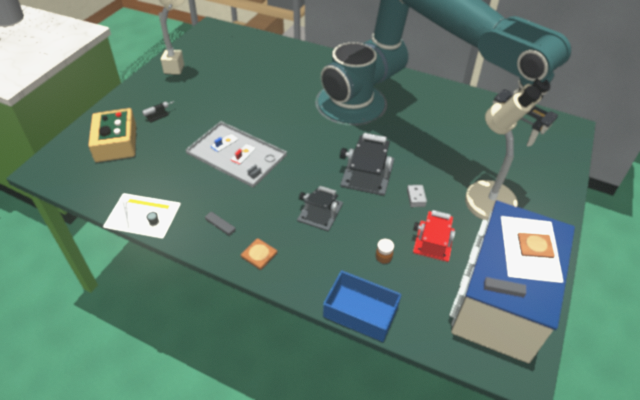

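View pics/top0.png

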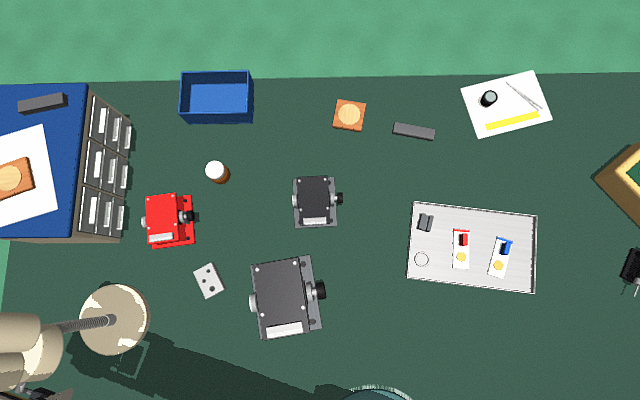

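The scene view shows the blue slide at about (222,142) and three tilting stages. In the top view the stages are red at (170,220), large grey at (285,298) and small grey at (315,201). The small grey one fits, because it isn't red and is the smaller of the two grey ones. The blue slide is at (500,255), with the red slide next to it at (461,248).

```bash
cat > h.py <<'E'
import numpy as np,cv2
from scipy.spatial.transform import Rotation as R
np.set_printoptions(precision=2,suppress=True)
def ray(d,p):
    u=cv2.undistortPoints(np.array([[p]],float),d["camera_matrix"],d["dist"])[0,0]
    v=d["T"][:3,:3]@[u[0],u[1],1]; return d["T"][:3,3],v/np.linalg.norm(v)
def plane(d,p,z):
    o,v=ray(d,p); return o+v*(z-o[2])/v[2]
def tri(*dp):
    A=np.zeros((3,3));b=np.zeros(3);L=[]
    for d,p in dp:
        o,v=ray(d,p);M=np.eye(3)-np.outer(v,v);A+=M;b+=M@o;L.append((o,M))
    x=np.linalg.solve(A,b); return x,max(np.linalg.norm(M@(x-o)) for o,M in L)
def proj(d,X):
    T=np.linalg.inv(d["T"]);return cv2.projectPoints(np.array([X],float),cv2.Rodrigues(T[:3,:3])[0],T[:3,3],d["camera_matrix"],d["dist"])[0][0,0]
E
python3 - <<'E'
from h import *
t=dict(np.load("top0.npz"));s=dict(np.load("scene0.npz"))
def c(i,x,y,w,h,k):return cv2.resize(i[y:y+h,x:x+w,::-1],None,fx=k,fy=k,interpolation=cv2.INTER_CUBIC)
a=c(t["image"],275,165,80,70,5);b=c(t["image"],440,220,80,70,5)
e=c(s["image"],290,175,80,50,5);f=c(s["image"],200,120,80,50,5)
cv2.imwrite("pics/crop1.png",np.vstack([np.hstack([a,b]),np.hstack([e,f])]))
for n,p in dict(slidebrass=(498,265),grip=(505,246),stage=(315,200),clip=(314,221),redgrip=(461,239)).items():
    for z in (0,20,70): print(n,z,plane(t,p,z))
print(tri((t,(315,198)),(s,(322,206))))
E
```

```text
slidebrass 0 [ 424.32 -323.05    0.  ]
slidebrass 20 [ 423.93 -314.59   20.  ]
slidebrass 70 [ 422.95 -293.46   70.  ]
grip 0 [ 471.97 -344.71    0.  ]
grip 20 [ 470.6  -335.81   20.  ]
grip 70 [ 467.18 -313.56   70.  ]
stage 0 [595.8  139.09   0.  ]
stage 20 [591.89 138.06  20.  ]
stage 70 [582.12 135.49  70.  ]
clip 0 [540.14 141.69   0.  ]
clip 20 [537.37 140.61  20.  ]
clip 70 [530.45 137.9   70.  ]
redgrip 0 [ 490.6  -234.71    0.  ]
redgrip 20 [ 488.85 -228.07   20.  ]
redgrip 70 [ 484.47 -211.46   70.  ]
(array([591.82, 142.71,  35.36]), np.float64(5.884507213277512))
```

View pics/crop1.png

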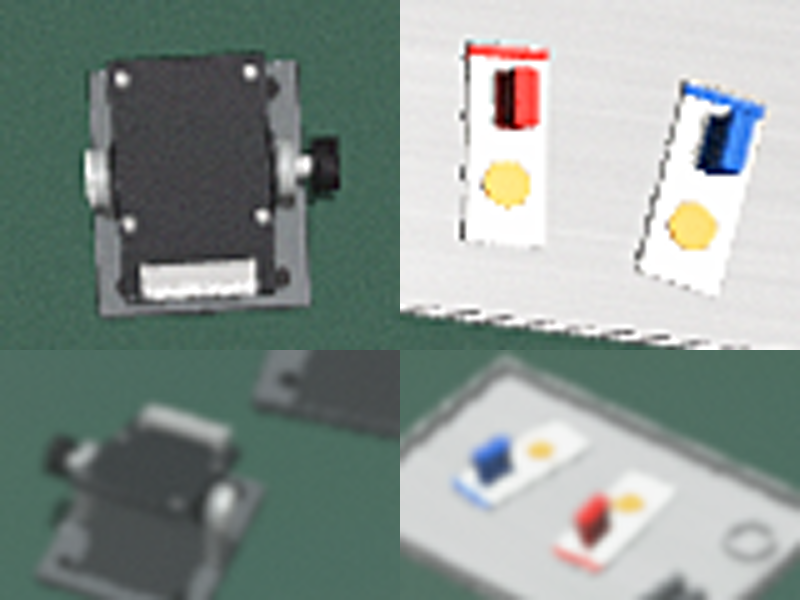

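Crop confirms it: the small grey stage in the top left panel is a black plate with four screws, a bright clip at its low edge, and a knob on its right. The blue-grip slide is on the right of the tray crop, with its brass spot and toe towards the robot. Next I need the wrist camera geometry.

```bash
cat >> h.py <<'E'
def snap(n,f):
    from bench import get_image
    d=get_image(n);cv2.imwrite(f"pics/{f}.png",d["image"][:,:,::-1]);np.savez(f"{f}.npz",**d);return d
def st():
    from bench import readout
    o=readout.get_obs();return o,o["eef_pos"],R.from_rotvec(o["tcp_rot"]).as_matrix()
def row(p1,R1,p,Rm):
    "translation in current tool axes, rotvec in tool axes to reach p1,R1"
    return Rm.T@(np.array(p1)-p),R.from_matrix(Rm.T@R1).as_rotvec()
def load(f): return dict(np.load(f+".npz"))
E
python3 - <<'E'
from h import *
d=snap("wrist","w0");o,p,M=st()
T=np.eye(4);T[:3,:3]=M;T[:3,3]=p
print(np.linalg.inv(T)@d["T"],d["camera_matrix"],d["dist"]);print(M,o["q"])
print(row([480,150,300],M,p,M)[0])
E
```

```text
[[   0.     -0.97   -0.26   72.81]
 [   1.     -0.      0.      0.61]
 [  -0.     -0.26    0.97 -165.15]
 [   0.      0.      0.      1.  ]] [[293.15   0.   324.92]
 [  0.   293.15 202.44]
 [  0.     0.     1.  ]] [0.01 0.   0.   0.   0.  ]
[[-0.95  0.3  -0.  ]
 [ 0.3   0.95 -0.  ]
 [-0.   -0.   -1.  ]] [ 1.23  0.12  1.44 -0.    1.58 -0.04]
[-413.41 -388.61  -81.55]
```

```bash
python3 - <<'E'
from h import *
t=load("top0");s=load("scene0")
print("base",plane(t,(113,320),0),plane(s,(491,200),10))
print("stemtop",tri((t,(62,326)),(s,(511,128))))
print("head",tri((t,(20,330)),(s,(505,112))))
for z in(0,100,200,300,400,500): print(z,plane(s,(512,135),z),plane(s,(545,85),z))
i=np.hstack([cv2.resize(t["image"][270:400,0:130],(400,400)),cv2.resize(s["image"][70:230,450:610],(400,400))])
cv2.imwrite("pics/lamp.png",i[:,:,::-1])
E
```

```text
base [291.56 650.56   0.  ] [293.44 641.94  10.  ]
stemtop (array([301.78, 602.17, 299.76]), np.float64(30.275635158122757))
head (array([316.5 , 587.77, 377.94]), np.float64(7.453069553557452))
0 [-97.79 644.56   0.  ] [-514.92  718.65    0.  ]
100 [ 34.37 640.82 100.  ] [-350.4   709.17  100.  ]
200 [166.52 637.08 200.  ] [-185.87  699.68  200.  ]
300 [298.68 633.34 300.  ] [-21.35 690.19 300.  ]
400 [430.83 629.6  400.  ] [143.18 680.7  400.  ]
500 [562.98 625.87 500.  ] [307.71 671.21 500.  ]
```

View pics/lamp.png

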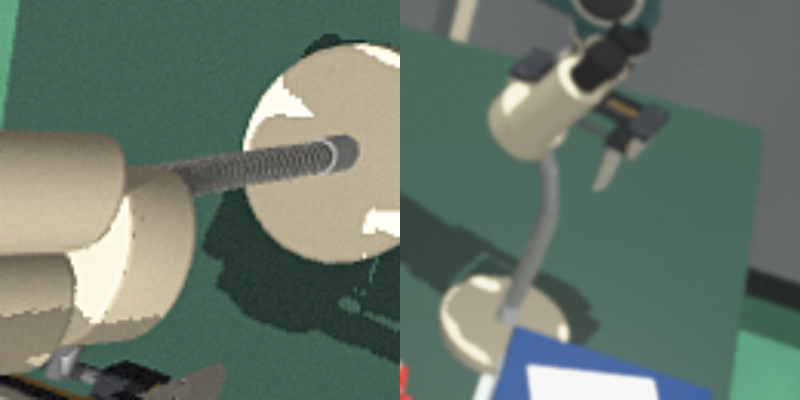

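The left panel shows a lamp/microscope head at z≈300–400, close beside the gripper on its +x side. I'll back away along tool -y first, then cross to the stage.

The rows are not in the units I measure in: shifts go in shares of 800 mm and turns go in shares of 45 degrees. I convert before sending: -50 mm / 800 = -0.0625, -48 mm / 800 = -0.06.

```bash
python3 -m pendant '[0,-0.0625,0,0,0,0,1,0,-0.0625,0,0,0,0,1,0,-0.0625,0,0,0,0,1,0,-0.0625,0,0,0,0,1,0,-0.0625,0,0,0,0,1,0,-0.0625,0,0,0,0,1,-0.06,-0.01,0,0,0,0,1,-0.06,-0.01,0,0,0,0,1,-0.06,-0.01,0,0,0,0,1,-0.06,-0.01,0,0,0,0,1,-0.06,-0.01,0,0,0,0,1,-0.06,-0.01,0,0,0,0,1,-0.06,-0.01,0,0,0,0,1,-0.06,-0.01,0,0,0,0,1,-0.06,-0.01,0,0,0,0,1,0,0,0,0,0,0,1]' | tail -3; python3 - <<'E'
from h import *
snap("wrist","w1");o,p,M=st();print(o["t"],p,M,o["q"])
E
```

```text
contact_force: [-0.5, 0.3, -0.0]
opening: 1.002
grasp_force: 0.0
2.2 [503.16 159.71 217.9 ] [[-0.95  0.3  -0.  ]
 [ 0.3   0.95 -0.  ]
 [ 0.   -0.   -1.  ]] [ 0.26 -0.21  1.75  0.    1.6  -1.01]
```

View pics/w1.png

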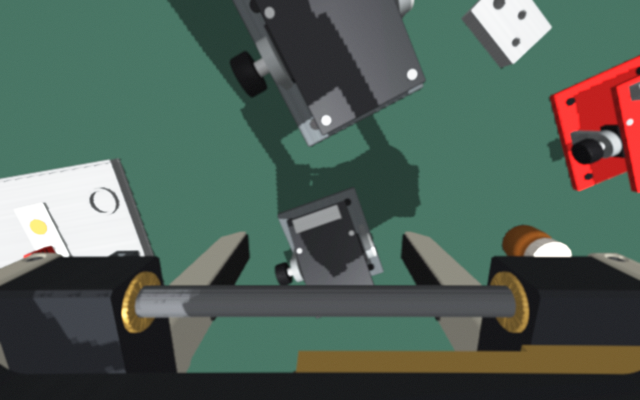

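The wrist view shows the small stage at (330,235), partly hidden by the gripper, with its clip at (318,220). I'll go further forward and take two views.

In the tool's units: -41 mm / 800 = -0.0513, 23 mm / 800 = 0.0288.

```bash
python3 -m pendant '[-0.0513,0.0288,0.0125,0,0,0,1,-0.0513,0.0288,0.0125,0,0,0,1,-0.0513,0.0288,0.0125,0,0,0,1,0,0,0,0,0,0,1,0,0,0,0,0,0,1]' | tail -1; python3 -c "
from h import *
snap('wrist','w2');o,p,M=st();print(o['t'],p)"
python3 -m pendant '[0,-0.0625,0,0,0,0,1,0,-0.0625,0,0,0,0,1,0,0,0,0,0,0,1,0,0,0,0,0,0,1]' | tail -1; python3 -c "
from h import *
snap('wrist','w3');o,p,M=st();print(o['t'],p)
a,b=load('w2')['image'],load('w3')['image']
cv2.imwrite('pics/w23.png',np.vstack([a[0:250],b[0:250]])[:,:,::-1])"
```

```text
grasp_force: 0.0
2.875 [639.66 190.06 189.52]
grasp_force: 0.0
3.425 [610.65  94.91 189.44]
```

View pics/w23.png

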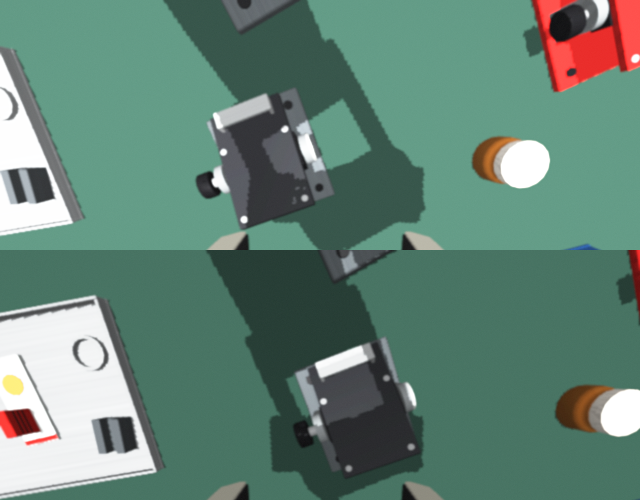

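Both crops show the stage plate with four screws, w2 at about (284,129), (223,152), (304,198), (243,219) and w3 at about (386,128), (323,152), (410,197), (348,218). I'll triangulate those and the clip.

```bash
python3 - <<'E'
from h import *
a,b=load("w2"),load("w3");t=load("top0")
def cen(d,p,r=5,lo=150):
    g=d["image"].min(2).astype(float);x,y=p;w=g[y-r:y+r+1,x-r:x+r+1]
    base=np.median(w);w=np.clip(w-base-0.35*(w.max()-base),0,None);Y,X=np.mgrid[y-r:y+r+1,x-r:x+r+1]
    return (X*w).sum()/w.sum(),(Y*w).sum()/w.sum()
P=[]
for p,q in [((284,129),(386,128)),((223,152),(323,152)),((304,198),(410,197)),((243,219),(348,218))]:
    u,v=cen(a,p),cen(b,q);X,e=tri((a,u),(b,v));P.append(X);print(np.array(u),np.array(v),X,e,proj(t,X))
P=np.array(P)
print("d",np.linalg.norm(P[0]-P[1]),np.linalg.norm(P[2]-P[3]),np.linalg.norm(P[0]-P[2]),np.linalg.norm(P[1]-P[3]))
up=(P[2]+P[3]-P[0]-P[1]);print("slope",np.degrees(np.arctan2(up[2],np.hypot(*up[:2]))),"yaw",np.degrees(np.arctan2(up[1],up[0])))
l=P[0]+P[2]-P[1]-P[3];print("level",np.degrees(np.arctan2(l[2],np.hypot(*l[:2]))),np.degrees(np.arctan2(-l[0],l[1])),"c",P.mean(0))
# clip rect and plate outline
for n,d,box in(("a",a,(205,85,275,132)),("b",b,(305,90,380,130))):
    x0,y0,x1,y1=box;g=d["image"].min(2)[y0:y1,x0:x1];m=(g>135).astype(np.uint8)
    cs,_=cv2.findContours(m,0,1);c=max(cs,key=cv2.contourArea)+[x0,y0]
    r=cv2.minAreaRect(c);print(n,r,cv2.boxPoints(r).tolist())
for n,d,box in(("a",a,(195,80,335,240)),("b",b,(290,80,430,235))):
    x0,y0,x1,y1=box;cv2.imwrite(f"pics/c_{n}.png",cv2.resize(d["image"][y0:y1,x0:x1,::-1],None,fx=3.5,fy=3.5,interpolation=cv2.INTER_CUBIC)[:540,:400] if 0 else cv2.resize(d["image"][y0:y1,x0:x1,::-1],(400,int(400*(y1-y0)/(x1-x0)))))
A,B=cv2.imread("pics/c_a.png"),cv2.imread("pics/c_b.png");h=min(len(A),len(B));cv2.imwrite("pics/cab.png",np.hstack([A[:h],B[:h]]))
E
```

```text
[284.46 128.95] [386.08 127.69] [563.31 173.22  57.46] 0.17725458259539442 [299.98 208.6 ]
[223.01 151.79] [323.02 150.99] [566.18 107.36  57.97] 0.014327760725667172 [326.66 207.18]
[304.31 197.6 ] [410.73 196.48] [628.56 174.23  87.66] 0.030665398594205896 [298.62 179.9 ]
[243.51 219.11] [348.3  218.05] [631.27 112.38  88.33] 0.0052035075089395194 [324.17 178.47]
d 65.92190962959691 61.90695002236589 71.91552416804183 71.99800782160892
slope 24.89714416396559 yaw 2.648954918612808
level -0.5304325483582095 2.5007890882565365 c [597.33 141.8   72.86]
a ((242.0614471435547, 113.02842712402344), (21.282901763916016, 58.561500549316406), 69.829345703125) [[210.90713500976562, 113.1361312866211], [265.87701416015625, 92.94310760498047], [273.21575927734375, 112.92072296142578], [218.24588012695312, 133.11373901367188]]
b ((343.7726135253906, 110.19849395751953), (17.3364315032959, 58.053192138671875), 68.68209075927734) [[313.580810546875, 112.67577362060547], [367.661865234375, 91.57097625732422], [373.96441650390625, 107.7212142944336], [319.88336181640625, 128.82601928710938]]
```

View pics/cab.png

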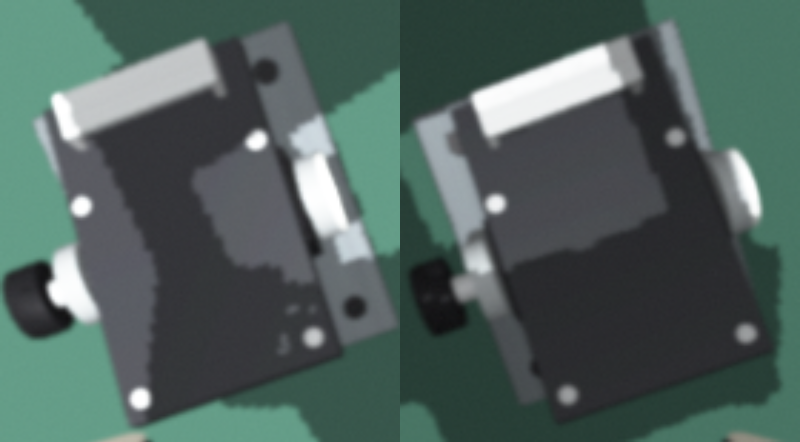

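The enlarged crops show four screws, far plate corners in a at (240,229) and (315,204), and the clip mouth edge in a from (221,129) to (271,112). I'll triangulate these and move on to two tray views.

In the tool's units: -49 mm / 800 = -0.0613, -4 mm / 800 = -0.005.

```bash
python3 - <<'E'
from h import *
a,b=load("w2"),load("w3")
for n,u,v in [("far-",(239.8,228.8),(344.3,227.7)),("far+",(315,204.3),(420.6,203.2)),("near+",(279,94),(379.3,88.8)),("mouth-",(221.3,129),(320.8,128.3)),("mouth+",(271.3,112.2),(374,109.8))]:
    print(n,*tri((a,u),(b,v)))
E
python3 -m pendant '[-0.005,-0.0613,0,0,0,0,1,-0.005,-0.0613,0,0,0,0,1,-0.005,-0.0613,0,0,0,0,1,-0.005,-0.0613,0,0,0,0,1,-0.005,-0.0613,0,0,0,0,1,-0.005,-0.0613,0,0,0,0,1,-0.005,-0.0613,0,0,0,0,1,-0.005,-0.0613,0,0,0,0,1,0,0,0,0,0,0,1,0,0,0,0,0,0,1]' | tail -1; python3 -c "
from h import *
snap('wrist','w4');o,p,M=st();print(o['t'],p)"
python3 -m pendant '[0,-0.0625,0,0,0,0,1,0,-0.05,0,0,0,0,1,0,0,0,0,0,0,1,0,0,0,0,0,0,1]' | tail -1; python3 -c "
from h import *
snap('wrist','w5');o,p,M=st();print(o['t'],p,M)
a,b=load('w4')['image'],load('w5')['image']
cv2.imwrite('pics/w45.png',np.vstack([a[0:280],b[0:280]])[:,:,::-1])"
```

```text
far- [638.94 106.04  89.9 ] 0.013680820253860583
far+ [637.87 181.75  87.23] 0.009066376909713725
near+ [527.82 177.93  44.34] 2.028133704934283
mouth- [544.61 111.77  50.51] 0.0026879054576410184
mouth+ [544.09 166.24  56.17] 0.7262063087105793
grasp_force: 0.0
4.725 [ 525.13 -288.32  188.64]
grasp_force: 0.0
5.275 [ 498.36 -374.16  188.76] [[-0.95  0.3   0.  ]
 [ 0.3   0.95  0.  ]
 [-0.    0.   -1.  ]]
```

View pics/w45.png

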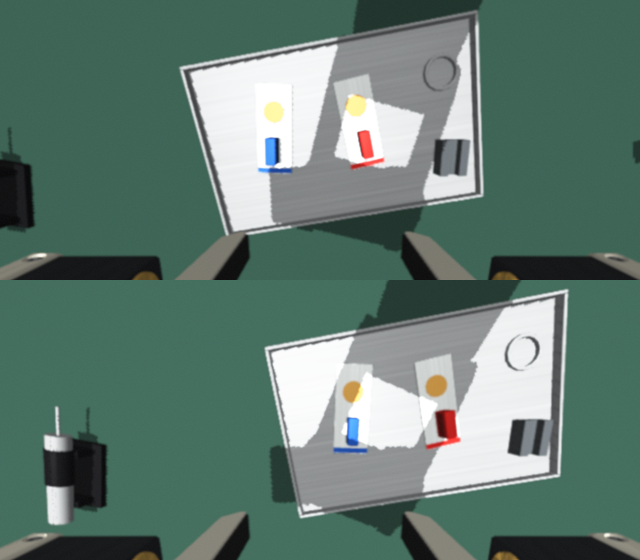

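w4 shows the blue slide with brass at (274,112) and grip at (271,150). In w5 the brass is at (352,112) and the grip at (352,151); the red slide is to the right in both. I'll measure the blue slide by colour masks.

```bash
python3 - <<'E'
from h import *
a,b=load("w4"),load("w5")
r={}
for n,d,x0,x1 in(("a",a,240,310),("b",b,320,385)):
    im=d["image"].astype(int)[70:185,x0:x1];hsv=cv2.cvtColor(d["image"],cv2.COLOR_RGB2HSV)[70:185,x0:x1]
    bl=((hsv[...,0]>100)&(hsv[...,0]<125)&(hsv[...,1]>150)).astype(np.uint8)
    br=((hsv[...,0]>12)&(hsv[...,0]<32)&(hsv[...,1]>90)).astype(np.uint8)
    o=[]
    for m in(bl,br):
        cs,_=cv2.findContours(m,0,1)
        for c in cs:
            if cv2.contourArea(c)>15:
                R0=cv2.minAreaRect(c);mm=np.zeros_like(m);cv2.drawContours(mm,[c],-1,1,-1);Y,X=np.nonzero(mm&m)
                # bright top part
                V=hsv[...,2][Y,X];print(n,"bl" if m is bl else "br",len(X),(X.mean()+x0,Y.mean()+70),R0[1],R0[2],np.percentile(V,[5,50,95]),cv2.boundingRect(c))
def crop(d,x0):return cv2.resize(d["image"][75:180,x0:x0+70,::-1],(373,560),interpolation=cv2.INTER_CUBIC)
cv2.imwrite("pics/slide.png",np.hstack([crop(a,240),crop(b,318)]))
E
```

```text
a bl 88 (np.float64(275.67045454545456), np.float64(169.92045454545456)) (2.0, 31.0) 90.0 [151. 155. 250.] (19, 99, 32, 3)
a bl 294 (np.float64(271.1020408163265), np.float64(151.1156462585034)) (26.0, 11.0) 90.0 [ 98. 250. 252.] (26, 68, 12, 27)
b bl 100 (np.float64(349.03), np.float64(169.89)) (3.0, 31.0) 90.0 [166.   167.   172.05] (14, 98, 32, 4)
b bl 264 (np.float64(352.2840909090909), np.float64(150.92424242424244)) (26.0, 10.0) 90.0 [161.15 252.   254.  ] (27, 68, 11, 27)
b br 283 (np.float64(351.64664310954066), np.float64(111.18021201413427)) (16.970561981201172, 19.798988342285156) 45.0 [198. 200. 254.] (23, 32, 18, 21)
```

View pics/slide.png

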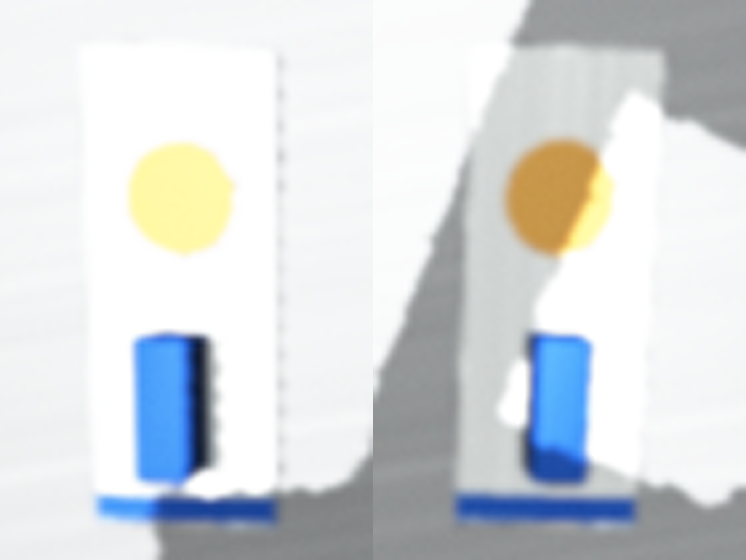

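The crops show the slide's corners, brass disc and grip top clearly, for example brass at a(274.1,112.1) and b(352.9,111.9). I'll triangulate them.

```bash
python3 - <<'E'
from h import *
a,b=load("w4"),load("w5")
q={}
for n,u,v in [("toeL",(255.4,83.8),(336.2,83.8)),("toeR",(292.1,84),(372.8,84.4)),("endL",(258.2,172.5),(333.4,172.5)),("endR",(291.6,172.9),(367.1,172.9)),("brass",(274.1,112.1),(352.9,111.9)),("griptop",(270.3,151.7),(353.1,151.7))]:
    X,e=tri((a,u),(b,v));q[n]=X
    print(n,X,e,"pl8",plane(a,u,8),plane(b,v,8), "pl38" if n=="griptop" else "", plane(a,u,38)[:2] if n=="griptop" else "",plane(b,v,38)[:2] if n=="griptop" else "")
c=[(plane(a,u,8)+plane(b,v,8))/2 for u,v in [((255.4,83.8),(336.2,83.8)),((292.1,84),(372.8,84.4)),((258.2,172.5),(333.4,172.5)),((291.6,172.9),(367.1,172.9))]]
ax=c[2]+c[3]-c[0]-c[1];print("yaw",np.degrees(np.arctan2(ax[1],ax[0])),np.linalg.norm(ax)/2,np.linalg.norm(c[0]-c[1]))
br=(plane(a,(274.1,112.1),8)+plane(b,(352.9,111.9),8))/2;gt=(plane(a,(270.3,151.7),38)+plane(b,(353.1,151.7),38))/2
u=ax/np.linalg.norm(ax);d=gt-br;print("brass-grip yaw",np.degrees(np.arctan2(d[1],d[0])),np.hypot(*d[:2]),"grip from centre",np.mean(c,0)+22*u,"from brass",br+42*u,"griptop",gt)
yaw=np.arctan2(ax[1],ax[0]);print(yaw)
o,p,M=st()
# tool: z down, y along -slide y or +slide y
X=np.array([-np.cos(yaw),-np.sin(yaw),0]);Y=np.array([-np.sin(yaw),np.cos(yaw),0]);R1=np.c_[X,Y,[0,0,-1]]
g=(np.mean(c,0)+22*u+br+42*u+gt)/3;print(row([g[0],g[1],60],R1,p,M))
E
```

```text
toeL [ 392.16 -327.18    4.36] 0.04500628756302057 pl8 [ 392.87 -326.56    8.  ] [ 392.5  -327.42    8.  ]   
toeR [ 404.64 -288.4     4.27] 0.19398175134560056 pl8 [ 405.   -288.11    8.  ] [ 405.08 -289.14    8.  ]   
endL [ 485.92 -358.88    6.53] 0.006670207849318184 pl8 [ 485.79 -358.48    8.  ] [ 485.69 -358.85    8.  ]   
endR [ 498.01 -320.74    8.26] 0.007494162281097392 pl8 [ 498.03 -320.78    8.  ] [ 498.07 -320.72    8.  ]   
brass [ 426.45 -317.59    4.26] 0.12738131880178516 pl8 [ 426.88 -317.08    8.  ] [ 426.36 -317.92    8.  ]   
griptop [ 466.26 -331.39   32.58] 0.005801450531191699 pl8 [ 467.08 -336.36    8.  ] [ 469.11 -329.81    8.  ] pl38 [ 466.09 -330.3 ] [ 465.63 -331.74]
yaw -18.92778208479401 98.34766064763782 40.307103035374965
brass-grip yaw -19.00844938885199 41.50222055782906 grip from centre [ 466.19 -330.89    8.  ] from brass [ 466.35 -331.13    8.  ] griptop [ 465.86 -331.02   38.  ]
-0.33035211747965204
(array([ 43.61,  31.61, 128.76]), array([0.  , 0.  , 0.03]))
```

In the tool's units: 38 mm / 800 = 0.0475, 30 mm / 800 = 0.0375, 0.03 rad / 0.7854 = 0.0382.

```bash
python3 -m pendant '[0.0188,0.0138,0.0375,0,0,0.0382,0.5,0.0188,0.0138,0.0375,0,0,0,0.5,0.017,0.0125,0.0375,0,0,0,0.5,0,0,0.0475,0,0,0,0.5,0,0,0,0,0,0,0.5,0,0,0,0,0,0,0.5]' 40; python3 - <<'E'
from h import *
b=snap("wrist","w6");o,p,M=st();print(p,M,row([466.1,-331,11],M,p,M)[0])
Y=-0.3303;Yv=np.array([-np.sin(Y),np.cos(Y)]);print(M[:2,1]@Yv)
E
```

```text
t: 6.02
eef_pos: [467.3, -331.2, 62.3]
tcp_rot: [0.519, 3.097, -0.001]
contact_force: [0.3, -0.3, 0.5]
opening: 0.501
grasp_force: 0.0
[ 467.44 -331.5    62.63] [[-0.95  0.33  0.  ]
 [ 0.33  0.95 -0.  ]
 [-0.   -0.   -1.  ]] [ 1.53  0.07 51.62]
0.9999979222680764
```

In the tool's units: 25 mm / 800 = 0.0313, 1.4 mm / 800 = 0.0018.

```bash
python3 -m pendant '[0.0018,0,0.0313,0,0,0,0.5,0,0,0.0313,0,0,0,0.5,0,0,0,0,0,0,0.5,0,0,0,0,0,0,0,0,0,0,0,0,0,0,0,0,0,0,0,0,0,0,0,0,0,0,0,0]' 40
```

```text
t: 6.95
eef_pos: [465.3, -331.0, 11.1]
tcp_rot: [0.52, 3.098, -0.001]
contact_force: [-1.9, 0.1, 4.9]
opening: 0.126
grasp_force: 40.0
```

Gripped: the opening reads 11.7 mm, matching the 12 mm rib. Now lift and work out the approach pose.

In the tool's units: -50 mm / 800 = -0.0625, -40 mm / 800 = -0.05.

```bash
cat >> h.py <<'E'
C=np.array([583.3,141.5,66.5]);TH=23.;PSI=2.6;OFF=np.array([72.,0,8.])
def frame(inc,psi=None):
    psi=PSI if psi is None else psi
    return R.from_euler("ZY",[psi,-inc],degrees=True).as_matrix()  # columns slide/face x,y,z
def tcp_for(fx,fz,inc,fy=0):
    "TCP pose with the toe at face coords (fx,fy,fz), slide inclination inc"
    toe=C+frame(TH)@[fx,fy,fz];S=frame(inc)
    return toe+S@OFF,S@np.diag([-1,1,-1])
E
python3 -m pendant '[0,0,-0.0375,0,0,0,0,0,0,-0.0625,0,0,0,0,0,0,-0.0625,0,0,0,0,0,0,-0.05,0,0,0,0,0,0,0,0,0,0,0]'
python3 - <<'E'
from h import *
o,p,M=st()
P,R1=tcp_for(20,15,31);print(P);t,r=row(P,R1,p,M);print(t,r,o["q"])
P0=P+[0,0,60]
Rz=R.from_matrix(frame(0)@np.diag([-1,1,-1]));print("step1 (yaw)",R.from_matrix(M.T@Rz.as_matrix()).as_rotvec(),M.T@(P0-p))
E
```

```text
t: 7.58
eef_pos: [466.0, -331.5, 184.1]
tcp_rot: [0.52, 3.094, -0.004]
contact_force: [-0.0, -0.2, -1.7]
opening: 0.129
grasp_force: 40.0
[653.37 144.68 132.06]
[-21.27 511.38  51.31] [-0.1  -0.53 -0.37] [-0.66 -0.1   1.72 -0.    1.52 -1.9 ]
step1 (yaw) [-0.    0.   -0.38] [-21.55 511.28  -8.69]
```

In the tool's units: 46.5 mm / 800 = 0.0581, -2 mm / 800 = -0.0025, -0.18 rad / 0.7854 = -0.2292.

```bash
python3 -m pendant '[-0.0025,0.0581,-0.0013,0,0,0,0,-0.0025,0.0581,-0.0013,0,0,0,0,-0.0025,0.0581,-0.0013,0,0,0,0,-0.0025,0.0581,-0.0013,0,0,0,0,-0.0025,0.0581,-0.0013,0,0,0,0,-0.0025,0.0581,-0.0013,0,0,0,0,-0.0025,0.0581,-0.0013,0,0,0,0,-0.0025,0.0581,-0.0013,0,0,0,0,-0.0025,0.0581,-0.0013,0,0,0,0,-0.0025,0.0581,0,0,0,0,0,-0.0025,0.0581,0,0,0,0,0,0,0,0,0,0,-0.1604,0,0,0,0,0,0,-0.1604,0,0,0,0,0,0,-0.1579,0,0,0,0,0,-0.2292,0,0,0,0,0,0,-0.2292,0,0,0,0,0,0,-0.2292,0,0,0,0,0,0,0,0,0]'
python3 - <<'E'
from h import *
s=snap("scene","s1");o,p,M=st()
P,R1=tcp_for(20,15,31);t,r=row(P,R1,p,M);print(t,r,o["q"])
cv2.imwrite("pics/s1c.png",cv2.resize(s["image"][90:240,260:460,::-1],(800,600),interpolation=cv2.INTER_CUBIC))
E
```

```text
t: 9.82
eef_pos: [650.5, 145.2, 186.5]
tcp_rot: [-0.057, 2.604, 0.015]
contact_force: [0.6, -0.8, -0.9]
opening: 0.126
grasp_force: 40.0
[27.32 -0.71 49.19] [-0.   -0.01 -0.  ] [ 0.22 -0.21  1.87 -0.11  0.95 -1.35]
```

In the tool's units: 17 mm / 800 = 0.0213, 16 mm / 800 = 0.02, -0.01 rad / 0.7854 = -0.0127.

```bash
python3 -m pendant '[0.0113,0,0.02,0,-0.0127,0,0,0.0113,-0.0009,0.02,0,0,0,0,0.0113,0,0.0213,0,0,0,0,0,0,0,0,0,0,0,0,0,0,0,0,0,0]'
python3 - <<'E'
from h import *
snap("scene","s2");snap("wrist","w7");o,p,M=st()
P,R1=tcp_for(20,15,31);t,r=row(P,R1,p,M);print(p,t,r)
print("1mm along -face normal in tool:",M.T@(-frame(TH)[:,2]),"down slope",M.T@(-frame(TH)[:,0]), "world down",M.T@[0,0,-1])
s=load("s2");t=load("w7")
cv2.imwrite("pics/s2c.png",np.hstack([cv2.resize(s["image"][130:240,280:370,::-1],(320,391),interpolation=cv2.INTER_CUBIC),cv2.resize(t["image"][:,:,::-1],None,fx=.75,fy=.9775)]))
E
```

```text
t: 10.5
eef_pos: [655.8, 144.8, 134.2]
tcp_rot: [-0.056, 2.591, 0.016]
contact_force: [0.2, -0.5, -0.8]
opening: 0.124
grasp_force: 40.0
[655.83 144.87 134.69] [ 3.47 -0.08  0.95] [-0.    0.01 -0.  ]
1mm along -face normal in tool: [0.15 0.   0.99] down slope [ 0.99 -0.   -0.15] world down [ 0.52 -0.    0.85]
```

View pics/s2c.png

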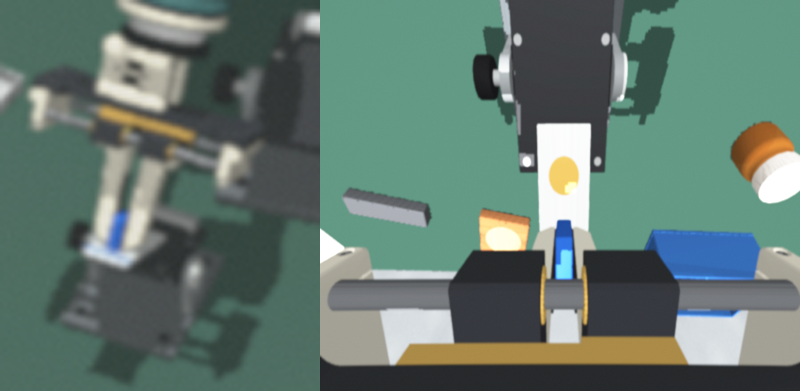

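The wrist view (right panel) shows the slide held squarely: toe edge at about (325,126) full-frame, lined up between the stage's screws. I'll check toe offset and lateral centring numerically.

```bash
python3 - <<'E'
from h import *
d=load("w7");o,p,M=st()
def f(q):return ((q[0]-320)/.75,q[1]/.9775)
def onplane(px,c,n):
    o_,v=ray(d,px);return o_+v*((c-o_)@n)/(v@n)
for q in((537,124),(592,124),(564.5,175)):
    X=onplane(f(q),p+M[:,2]*3,M[:,2]);print("tool",M.T@(X-p))
F=frame(TH)
for q in((517,40),(605,39),(527,161),(598,161)):
    X=onplane(f(q),C,F[:,2]);print("face",F.T@(X-C))
S=M@np.diag([-1,1,-1]);toe=p-S@OFF;print("toe in face",F.T@(toe-C),"S in F",R.from_matrix(F.T@S).as_euler("ZYX",degrees=True))
E
```

```text
tool [ 71.11 -18.86   3.  ]
tool [71.09 21.93  3.  ]
tool [41.69  1.55  3.  ]
face [-20.2  -33.62   0.  ]
face [-20.56  32.07  -0.  ]
face [ 51.38 -31.18  -0.  ]
face [51.52 31.26  0.  ]
toe in face [23.47  0.21 15.76] S in F [-0.11 -8.56 -0.04]
```

In the tool's units: 3 mm / 800 = 0.0038, -1.5 mm / 800 = -0.0019.

```bash
python3 -m pendant '[0.0006,-0.0019,0.0038,0,0,0,0,0.0006,0,0.0038,0,0,0,0,0.0006,0,0.0038,0,0,0,0,0,0,0,0,0,0,0]' | grep -E "t:|pos|force"; for i in 1; do python3 -m pendant '[0.0004,0,0.0025,0,0,0,0,0,0,0,0,0,0,0]'| grep -E "pos|force"; done; python3 -m pendant '[0.0002,0,0.0013,0,0,0,0,0,0,0,0,0,0,0]'| grep -E "pos|force"
```

```text
t: 11.1
eef_pos: [658.9, 143.4, 124.9]
tcp_rot: [-0.056, 2.592, 0.016]
contact_force: [-0.9, 0.3, -1.5]
grasp_force: 40.0
eef_pos: [659.8, 143.5, 123.3]
contact_force: [-1.5, -0.0, -0.9]
grasp_force: 40.0
eef_pos: [660.1, 143.5, 122.4]
contact_force: [-0.2, -0.1, -1.2]
grasp_force: 40.0
```

In the tool's units: 1 mm / 800 = 0.0013, 0.15 mm / 800 = 0.0002.

```bash
python3 -m pendant '[0.0002,0,0.0013,0,0,0,0,0,0,0,0,0,0,0]'| grep -E "pos|t_force"; python3 -m pendant '[0.0002,0,0.0013,0,0,0,0,0,0,0,0,0,0,0]'| grep -E "pos|t_force"
```

```text
eef_pos: [660.5, 143.5, 121.5]
contact_force: [-0.7, -0.3, -1.1]
eef_pos: [660.9, 143.5, 120.5]
contact_force: [0.4, 0.2, -1.3]
```

In the tool's units: 1 mm / 800 = 0.0013, 0.15 mm / 800 = 0.0002.

```bash
python3 -m pendant '[0.0002,0,0.0013,0,0,0,0,0,0,0,0,0,0,0]'| grep -E "pos|t_force"
```

```text
eef_pos: [661.4, 143.6, 119.9]
contact_force: [-0.9, -0.1, 0.7]
```

In the tool's units: 0.6 mm / 800 = 0.0008, 0.1 mm / 800 = 0.0001.

```bash
python3 -m pendant '[0.0001,0,0.0008,0,0,0,0,0,0,0,0,0,0,0]'| grep -E "pos|t_force"; python3 -c "
from h import *
from bench import readout
o,p,M=st();print(p,o['contact_force'],o['wrist_torque'],R.from_matrix(M).as_rotvec());S=M@np.diag([-1,1,-1]);print(frame(TH).T@(p-S@OFF-C))"
```

```text
eef_pos: [661.7, 143.6, 119.6]
contact_force: [-3.5, -1.3, 5.0]
[661.69 143.62 119.63] [-3.5  -1.33  4.97] [-0.03  0.73  0.01] [-0.06  2.59  0.02]
[22.92 -1.32 -0.34]
```

In the tool's units: 24.7 mm / 800 = 0.0309, -0.75 mm / 800 = -0.0009.

```bash
python3 -m pendant '[-0.0009,0,-0.0063,0,0,0,0,0.0309,0,-0.0048,0,0,0,0,0.0309,0,-0.0048,0,0,0,0,0,0,0,0,0,0,0,0,0,0,0,0,0,0]'| grep -E "pos|t_force"; python3 -c "
from h import *
o,p,M=st();print(p);S=M@np.diag([-1,1,-1]);print(frame(TH).T@(p-S@OFF-C))"
python3 -m pendant '[0.0004,0,0.0025,0,0,0,0,0,0,0,0,0,0,0]'| grep -E "pos|t_force";python3 -m pendant '[0.0002,0,0.0013,0,0,0,0,0,0,0,0,0,0,0]'| grep -E "pos|t_force"
```

```text
eef_pos: [614.2, 141.6, 105.2]
contact_force: [0.3, -0.1, -1.0]
[614.17 141.55 105.21]
[-26.49  -1.22   4.95]
eef_pos: [614.7, 141.5, 102.5]
contact_force: [-0.3, -0.1, -1.2]
eef_pos: [614.8, 141.5, 101.5]
contact_force: [-0.1, 0.7, -1.2]
```

In the tool's units: 1 mm / 800 = 0.0013, 0.15 mm / 800 = 0.0002.

```bash
python3 -m pendant '[0.0002,0,0.0013,0,0,0,0,0,0,0,0,0,0,0]'| grep -E "pos|t_force"
```

```text
eef_pos: [615.1, 141.5, 100.6]
contact_force: [0.4, 0.5, -1.0]
```

In the tool's units: 0.7 mm / 800 = 0.0009, 0.1 mm / 800 = 0.0001.

```bash
python3 -m pendant '[0.0001,0,0.0009,0,0,0,0,0,0,0,0,0,0,0]'| grep -E "t:|pos|t_force"
```

```text
t: 14.22
eef_pos: [615.4, 141.5, 100.1]
tcp_rot: [-0.056, 2.591, 0.016]
contact_force: [-0.5, -0.0, -0.7]
```

In the tool's units: 0.7 mm / 800 = 0.0009, 0.1 mm / 800 = 0.0001.

```bash
python3 -m pendant '[0.0001,0,0.0009,0,0,0,0,0,0,0,0,0,0,0]'| grep -E "t:|pos|t_force"
```

```text
t: 14.48
eef_pos: [615.7, 141.6, 99.4]
tcp_rot: [-0.056, 2.591, 0.016]
contact_force: [-0.1, 0.1, -0.5]
```

The rows are not in the units I measure in: shifts go in shares of 800 mm and turns go in shares of 45 degrees. I convert before sending: 0.5 mm / 800 = 0.0006, 0.1 mm / 800 = 0.0001.

```bash
python3 -m pendant '[0.0001,0,0.0006,0,0,0,0,0,0,0,0,0,0,0]'| grep -E "pos|t_force"; python3 -c "
from h import *
o,p,M=st();print(p,o['contact_force']);S=M@np.diag([-1,1,-1]);print(frame(TH).T@(p-S@OFF-C));print(np.degrees(np.arctan2(119.63-p[2],(661.69-p[0])/np.cos(np.radians(PSI)))))"
```

```text
eef_pos: [615.9, 141.6, 99.1]
contact_force: [-1.7, -0.4, 0.7]
[615.92 141.58  99.12] [-1.69 -0.41  0.67]
[-27.27  -1.27  -1.29]
24.1204085998263
```

Touch gives a slope of about 24.2°, close to the 24.9° from the screws. Next: lift 0.9 mm, slide down the slope into the clip, and then creep to the stop.

In the tool's units: 6 mm / 800 = 0.0075, 4 mm / 800 = 0.005.

```bash
sed -i 's/TH=23\./TH=24.2/' h.py; python3 -m pendant '[-0.0001,0,-0.0011,0,0,0,0,0.0075,0,-0.001,0,0,0,0,0.0075,0,-0.001,0,0,0,0,0.005,0,-0.0006,0,0,0,0,0,0,0,0,0,0,0,0,0,0,0,0,0,0]'| grep -E "t:|pos|t_force"; python3 -c "
from h import *
o,p,M=st();S=M@np.diag([-1,1,-1]);q=np.array([661.6,143.6,119.8]);F=frame(TH);print('rel to contact1',F.T@(p-q),'toe',F.T@(p-S@OFF-C),R.from_matrix(F.T@S).as_euler('ZYX',degrees=True))
w=snap('wrist','w8');cv2.imwrite('pics/w8c.png',cv2.resize(w['image'][0:170,220:420,::-1],(700,595),interpolation=cv2.INTER_CUBIC))"
```

```text
t: 15.48
eef_pos: [600.9, 140.9, 93.3]
tcp_rot: [-0.056, 2.591, 0.016]
contact_force: [0.4, 1.3, -1.2]
rel to contact1 [-66.3    0.08   0.75] toe [-43.41  -1.25   0.14] [-0.11 -7.33 -0.05]
```

View pics/w8c.png

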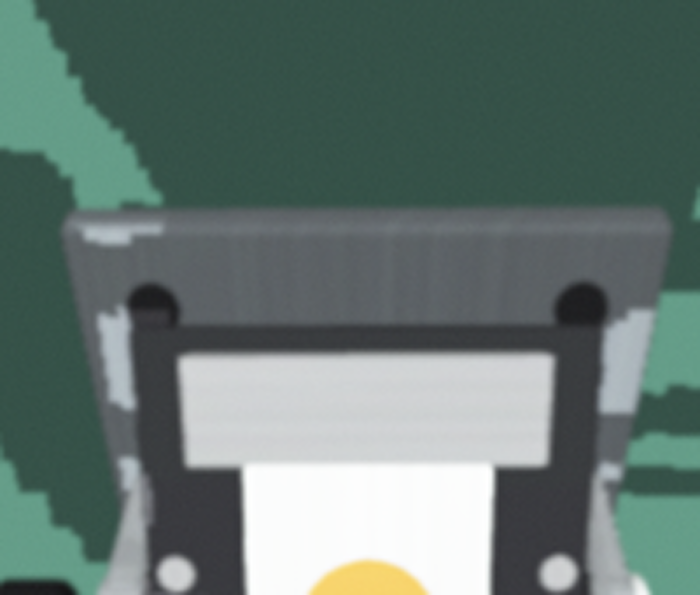

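The toe is under the clip lip, centred: slide edges at crop x 242 and 493, clip edges at 182 and 552, so both centres are about 367. I'll creep to the stop.

In the tool's units: 2 mm / 800 = 0.0025, -0.25 mm / 800 = -0.0003.

```bash
python3 -m pendant '[0.0025,0,-0.0003,0,0,0,0,0.0025,0,-0.0003,0,0,0,0,0,0,0,0,0,0,0]'| grep -E "t:|pos|t_force";python3 -m pendant '[0.0013,0,-0.0002,0,0,0,0,0,0,0,0,0,0,0]'| grep -E "t:|pos|t_force"
```

```text
t: 15.9
eef_pos: [597.0, 140.8, 91.4]
tcp_rot: [-0.056, 2.591, 0.016]
contact_force: [0.4, -0.8, -1.0]
t: 16.15
eef_pos: [596.1, 140.7, 91.0]
tcp_rot: [-0.056, 2.591, 0.016]
contact_force: [-0.2, -0.6, -1.6]
```

In the tool's units: 1 mm / 800 = 0.0013, -0.13 mm / 800 = -0.0002.

```bash
python3 -m pendant '[0.0013,0,-0.0002,0,0,0,0,0,0,0,0,0,0,0]'| grep -E "t:|pos|t_force"
```

```text
t: 16.4
eef_pos: [595.2, 140.7, 90.6]
tcp_rot: [-0.056, 2.591, 0.016]
contact_force: [-0.7, 0.6, -2.1]
```

In the tool's units: 1 mm / 800 = 0.0013, -0.13 mm / 800 = -0.0002.

```bash
python3 -m pendant '[0.0013,0,-0.0002,0,0,0,0,0,0,0,0,0,0,0]'| grep -E "t:|pos|t_force"
```

```text
t: 16.65
eef_pos: [594.3, 140.6, 90.2]
tcp_rot: [-0.056, 2.591, 0.016]
contact_force: [-0.2, -0.0, -1.4]
```

In the tool's units: 0.8 mm / 800 = 0.001, -0.1 mm / 800 = -0.0001.

```bash
python3 -m pendant '[0.001,0,-0.0001,0,0,0,0,0,0,0,0,0,0,0]'| grep -E "pos|t_force"
```

```text
eef_pos: [593.9, 140.7, 90.3]
contact_force: [2.6, -0.8, 0.3]
```

In the tool's units: 0.8 mm / 800 = 0.001, -0.1 mm / 800 = -0.0001.

```bash
python3 -m pendant '[0.001,0,-0.0001,0,0,0,0,0,0,0,0,0,0,0]'| grep -E "pos|t_force"
```

```text
eef_pos: [593.6, 140.7, 90.4]
contact_force: [6.7, 0.5, -0.4]
```

In the tool's units: 0.8 mm / 800 = 0.001, -0.1 mm / 800 = -0.0001.

```bash
python3 -m pendant '[0.001,0,-0.0001,0,0,0,0,0,0,0,0,0,0,0]'| grep -E "pos|t_force"
```

```text
eef_pos: [593.3, 140.7, 90.7]
contact_force: [11.1, -0.9, -1.1]
```

The stop is met, with about 11 N up the slope. I'll ease the push a little and lean back about the toe.

In the tool's units: 2.3 mm / 800 = 0.0029, -0.22 mm / 800 = -0.0003, 0.032 rad / 0.7854 = 0.0407.

```bash
python3 -m pendant '[-0.0013,0,0,0,0,0,0,-0.0003,0,0.0029,0,0.0407,0,0,-0.0003,0,0.0029,0,0.0407,0,0,0,0,0,0,0,0,0,0,0,0,0,0,0,0]'| grep -E "t:|pos|t_force"; cat > c.py <<'E'
from h import *
o,p,M=st();S=M@np.diag([-1,1,-1]);F=frame(TH)
q=np.array([661.6,143.6,119.8]);S1=frame(31.56);t0=q-S1@OFF  # toe at contact 1, on the face
print("t",o["t"],"toe rel contact1",F.T@(p-S@OFF-t0),"rel",R.from_matrix(F.T@S).as_euler("ZYX",degrees=True))
print("F face",F.T@o["contact_force"],"torque tool",M.T@o["wrist_torque"],"face",F.T@o["wrist_torque"],"open",o["opening"],o["grasp_force"])
E
python3 c.py
```

```text
t: 18.02
eef_pos: [596.2, 140.8, 86.7]
tcp_rot: [-0.057, 2.653, 0.014]
contact_force: [5.3, 0.7, 2.3]
t 18.025 toe rel contact1 [-74.26   0.27   1.09] rel [-0.11 -3.75 -0.04]
F face [ 5.79  0.46 -0.13] torque tool [-0.01 -0.87  0.01] face [ 0.01 -0.87 -0.01] open 0.12863643464635371 39.98513996601105
```

In the tool's units: 2.5 mm / 800 = 0.0031, -0.2 mm / 800 = -0.0003, 0.032 rad / 0.7854 = 0.0407.

```bash
python3 -m pendant '[-0.0003,0,0.0031,0,0.0407,0,0,0,0,0,0,0,0,0,0,0,0,0,0,0,0]'| grep -E "pos"; python3 c.py; python3 -m pendant '[-0.0001,0,0.0015,0,0.0204,0,0,0,0,0,0,0,0,0]'| grep -E "pos"; python3 c.py
```

```text
eef_pos: [597.4, 140.9, 84.6]
t 18.4 toe rel contact1 [-74.34   0.3    0.97] rel [-0.11 -1.91 -0.04]
F face [6.98 0.34 2.2 ] torque tool [ 0.01 -0.82 -0.  ] face [-0.02 -0.82  0.  ] open 0.12574361669485803 39.98554050922394
eef_pos: [598.0, 140.8, 83.5]
t 18.65 toe rel contact1 [-74.37   0.27   0.91] rel [-0.12 -0.98 -0.04]
F face [ 5.98 -0.46  3.56] torque tool [ 0.03 -0.71 -0.03] face [-0.03 -0.71  0.03] open 0.12702925564410758 39.98612344264984
```

In the tool's units: 0.85 mm / 800 = 0.0011, -0.05 mm / 800 = -0.0001, 0.012 rad / 0.7854 = 0.0153.

```bash
python3 -m pendant '[-0.0001,0,0.0011,0,0.0153,0,0,0,0,0,0,0,0,0]'| grep -E "pos"; python3 c.py; python3 -m pendant '[-0.0001,0,0.0009,0,0.0127,0,0,0,0,0,0,0,0,0]'| grep -E "pos"; python3 c.py
```

```text
eef_pos: [598.4, 140.9, 82.8]
t 18.9 toe rel contact1 [-74.4    0.3    0.95] rel [-0.11 -0.31 -0.04]
F face [ 7.5  -0.54  3.32] torque tool [-0.03 -0.75  0.03] face [ 0.03 -0.75 -0.03] open 0.13177221902958136 39.98598754405975
eef_pos: [598.6, 140.9, 82.3]
t 19.15 toe rel contact1 [-74.53   0.32   1.11] rel [-0.11  0.28 -0.04]
F face [ 4.18 -0.6   7.18] torque tool [ 0.03 -0.59  0.02] face [-0.04 -0.59 -0.02] open 0.12598367040360892 39.98676002025604
```

```bash
python3 -m pendant '[0,0,0,0,0,0,0,0,0,0.0006,0,0,0,0,0,0,0,0,0,0,0,0,0,0,0,0,0,0]' 20| grep -E "pos"; python3 c.py; python3 -m pendant '[0,0,0,0,0.0102,0,0,0,0,0,0,0,0,0]' | grep -E "pos"; python3 c.py
```

```text
eef_pos: [598.7, 140.9, 82.2]
t 19.65 toe rel contact1 [-74.48   0.29   1.02] rel [-0.11  0.27 -0.05]
F face [ 0.07 -1.41 15.49] torque tool [ 0.18 -0.04  0.01] face [-0.18 -0.04 -0.01] open 0.1289019610929643 19.99201476573944
eef_pos: [598.6, 140.9, 82.1]
t 19.9 toe rel contact1 [-74.69   0.31   1.54] rel [-0.11  0.76 -0.05]
F face [-0.96 -0.44 15.2 ] torque tool [ 0.11  0.12 -0.04] face [-0.11  0.12  0.04] open 0.12538566547540791 20.00354826450348
```

In the tool's units: 0.8 mm / 800 = 0.001, -0.5 mm / 800 = -0.0006, -0.008 rad / 0.7854 = -0.0102.

```bash
python3 -m pendant '[0,0,-0.0006,0,-0.0102,0,0,0.001,0,0,0,0,0,0,0,0,0,0,0,0,0]' 25| grep -E "pos"; python3 c.py; python3 -m pendant '[0.0008,0,0,0,0,0,0,0,0,0,0,0,0,0]' | grep -E "pos"; python3 c.py
```

```text
eef_pos: [598.4, 140.9, 82.4]
t 20.275 toe rel contact1 [-74.68   0.29   1.16] rel [-0.11  0.18 -0.04]
F face [ 9.72 -0.33  1.8 ] torque tool [-0.   -1.36 -0.03] face [-0.   -1.36  0.03] open 0.12814970319367935 25.000520646572113
eef_pos: [598.2, 140.9, 82.5]
t 20.525 toe rel contact1 [-74.79   0.33   1.25] rel [-0.11  0.12 -0.03]
F face [12.46 -0.39  1.19] torque tool [ 0.08 -1.96 -0.06] face [-0.08 -1.96  0.06] open 0.1283501046943842 25.000527799129486
```

In the tool's units: -1 mm / 800 = -0.0013, 0.3 mm / 800 = 0.0004.

```bash
python3 -m pendant '[-0.0013,0,0.0004,0,0,0,0,0,0,0,0,0,0,0,0,0,0,0,0,0,0]'| grep -E "pos"; python3 c.py; python3 -c "
from h import *
w=snap('wrist','w9');o,p,M=st();d=w
cv2.imwrite('pics/w9c.png',cv2.resize(w['image'][0:210,210:430,::-1],(628,600),interpolation=cv2.INTER_CUBIC))"
```

```text
eef_pos: [598.6, 140.9, 81.9]
t 20.9 toe rel contact1 [-74.66   0.27   0.76] rel [-0.11  0.23 -0.04]
F face [6.31 0.13 4.36] torque tool [ 0.12 -1.02 -0.06] face [-0.12 -1.02  0.06] open 0.1256979206565387 25.00051975250244
```

View pics/w9c.png

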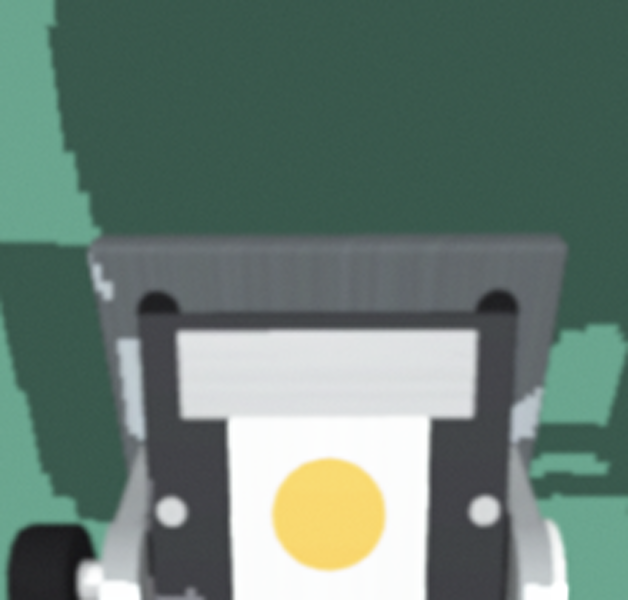

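The slide is under the clip, centred and square. I'll press a bit more definitely and check that it holds steady.

In the tool's units: 0.3 mm / 800 = 0.0004, -0.2 mm / 800 = -0.0003.

```bash
python3 -m pendant '[-0.0003,0,0.0004,0,0,0,0,0,0,0,0,0,0,0,0,0,0,0,0,0,0]'| grep -E "pos"; python3 c.py; python3 -m pendant '[0,0,0,0,0,0,0,0,0,0,0,0,0,0]'| grep -E "pos"; python3 c.py
```

```text
eef_pos: [598.6, 140.9, 81.9]
t 21.325 toe rel contact1 [-74.66   0.27   0.78] rel [-0.11  0.26 -0.05]
F face [ 2.11 -1.35 12.35] torque tool [ 0.12 -0.28 -0.02] face [-0.12 -0.27  0.03] open 0.12748080512463886 25.00293105840683
eef_pos: [598.6, 140.9, 81.9]
t 21.575 toe rel contact1 [-74.66   0.27   0.77] rel [-0.11  0.27 -0.05]
F face [ 2.46 -1.67 12.58] torque tool [ 0.12 -0.23 -0.08] face [-0.12 -0.23  0.08] open 0.12831935889141083 25.003017783164978
```

In the tool's units: 0.2 mm / 800 = 0.0003, -0.12 mm / 800 = -0.0002.

```bash
python3 -m pendant '[0.0003,0,-0.0002,0,0,0,0,0,0,0,0,0,0,0,0,0,0,0,0,0,0]'| grep -E "pos"; python3 c.py; python3 -c "
from h import *
d=snap('wrist','w10');F=frame(TH)
g=d['image'].min(2).astype(int)
def cen(x,y,r=7):
    w=g[y-r:y+r+1,x-r:x+r+1];w=np.clip(w-130,0,None);Y,X=np.mgrid[y-r:y+r+1,x-r:x+r+1];return (X*w).sum()/w.sum(),(Y*w).sum()/w.sum()
for q in((270,179),(380,179)):
    c=cen(*q);o,v=ray(d,c);X=o+v*((C-o)@F[:,2])/(v@F[:,2]);print(c,F.T@(X-C))
"
```

```text
eef_pos: [598.6, 140.9, 82.0]
t 21.95 toe rel contact1 [-74.62   0.29   0.78] rel [-0.11  0.23 -0.04]
F face [ 5.34 -0.55  7.05] torque tool [ 0.09 -0.73 -0.08] face [-0.09 -0.73  0.08] open 0.13029011467091106 25.001240372657776
(np.float64(269.52531758811955), np.float64(178.61173734120595)) [-20.76 -33.5    0.  ]
(np.float64(379.349364000697), np.float64(178.24952082244295)) [-20.83  32.34   0.  ]
```

The screws are where they were, so the tilt is unchanged. The slide is on the stop, pressed with about 7 N and the load falling inside its footprint. Handing in.

```bash
python3 -c "
from bench import ctrl
print(ctrl.finish_job())"
```

```text
the job is handed in; nothing more can be done
None
```

I handed the job in with the blue slide's toe under the clip and against the stop, its underside flush on the face by the force readings, and the grip still held at about 7 N; the stage tilt was unchanged, and the simulated clock read about 22 s.

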